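Check coupling blocks for free play, latch the sound and mark the worn

TASK

Rock the lever of every coupling block on the bench both ways until it meets firm resistance, so that its two drag pointers are pushed out to the full free play. Where the total play is less than 25 degrees the block is sound: swing its latch down until it rests in the catch, and keep its yellow pad free; where it is more the block is worn: leave its latch up and stand one orange puller body upright in the middle of the yellow pad before it, lengthwise with the pad. A puller that is not needed stays on the bench off the pads; do not disturb the seal cup or the pulley.

Things in the scene. Friction and masses are not known exactly. Their poses are not given: they have to be found in the camera images.
- unit_a: One of four like coupling blocks unit_a..unit_d, of which 3 or 4 are present (absent: None), in mixed places. 6 kg, stands in a dark steel frame bolted down. Grey, 120 x 130 x 50 mm, white dial and rocking lever on top, hinged latch at the rear, flat yellow pad outline before it. Origin at bench level, z up; -x is its front (lever and pad side, towards the robot), +y left seen from the robot. Spans x -30..90, y -65..65 mm.
- unit_b: As unit_a. Further sizes, the same on all blocks, in the block's frame: the lever pivots about the vertical at x +30, y 0; the pad outline, 110 (x) x 74 mm, lies flat on the bench, centre at x -135, y 0, z 0; the latch hinge axis runs along x through y +50, z 75, the latch bar lies at x +75, the catch at y -53 mm; the bolted frame is 30 mm high, its walls 9 mm beyond the block. The frame of an absent block stands empty.
- unit_c: As unit_a, sizes as given under unit_b.
- unit_d: As unit_a, sizes as given under unit_b.
- lever_a (a joint): Lever angle of unit_a (rad): 0 = arm straight along the block's -x, positive = anticlockwise from above (tab goes to the block's -y). Rocks freely (under 2 N at the tab) between two firm stops and stays where left. The angle from stop to stop is the free play, not centred on 0 and different on each block: sound about 15 degrees in all, worn about 38 to 40.
- lever_b (a joint): As lever_a, for unit_b. All levers: the blue upright grip tab at the arm's end has its centre 90 mm from the pivot axis; it is 14 mm thick (across the arm), 30 mm long (along the arm) and reaches from 70 to 125 mm above the bench. It turns with the lever.
- ccw_a (a joint): Red drag pointer on unit_a's dial (rad): the lever pushes it anticlockwise only and friction holds it there, so it reads the largest lever angle so far. Starts near +0.04. After full rocking both ways, ccw minus cw is the free play.
- cw_a (a joint): Black drag pointer on unit_a's dial (rad): pushed clockwise only by the lever, it reads the lowest (most negative) lever angle so far. Starts near -0.04.
- latch_a (a joint): Angle of unit_a's latch (rad), a steel bar 105 mm long: 0 = closed, level along the block's -y, resting in the brass catch; grows as it swings up, 1.57 = upright, stop at 1.8. Stiff hinge, stays at any angle; 1 to 3 N at the pin moves it. Starts up.
- latch_b (a joint): As latch_a, for unit_b. All latches: the green round handle pin, 14 mm diameter, lies along the block's x, 85 mm from the hinge axis, and stands out of the bar to the rear from x +80 to +127 mm in the block's frame. It turns with the latch.
- ccw_b (a joint): As ccw_a, for unit_b.
- cw_b (a joint): As cw_a, for unit_b.
- lever_c (a joint): As lever_a, for unit_c.
- ccw_c (a joint): As ccw_a, for unit_c.
- cw_c (a joint): As cw_a, for unit_c.
- latch_c (a joint): As latch_a, for unit_c.
- lever_d (a joint): As lever_a, for unit_d.
- ccw_d (a joint): As ccw_a, for unit_d.
- cw_d (a joint): As cw_a, for unit_d.
- latch_d (a joint): As latch_a, for unit_d.
- puller_1: Loose orange plastic bearing puller yoke, a block 80 (x) x 40 (y) x 36 mm high with a round boss of 28 mm diameter on top, 54 mm high in all, about 0.25 kg. Origin at the centre of its underside, z up; either end may point forward. Two are on the bench.
- puller_2: Loose orange plastic bearing puller yoke, a block 80 (x) x 40 (y) x 36 mm high with a round boss of 28 mm diameter on top, 54 mm high in all, about 0.25 kg. Origin at the centre of its underside, z up; either end may point forward. Two are on the bench.
- cup: Black rubber bearing seal cup, 60 mm diameter, 26 mm high, standing on the bench in the row of the pullers. Not needed. Origin at the centre of its underside.
- pulley: Grooved aluminium pulley, 72 mm diameter, 36 mm high, behind the blocks. Not needed. Origin at the centre of its underside.
Not all that is in view belongs to the job. Leave any pink look-alike of the unit_b alone. What is shaped like the unit_c but purple is not meant.

How it is judged:
By the outcome, as a careful person would: the job done as asked, in the order asked, and still so for the second after the job is handed in, with the robot touching nothing.
Of unit_a, unit_b, unit_c, unit_d only 3 to 4 are there at a start; the rules pass over those that are not, and their reading is None.
At some moment in a run one of puller_1, puller_2 may be knocked a few centimetres aside while the robot is not near it.
Once in a run the grip may slacken for a moment while it holds something.
It also fails if it takes over 210 s, if anything falls off the work surface, if the arm or the gripper's body presses on something with over 40 N, if the wrist force passes 120 N, or if a joint passes its speed limit or range.

ROBOT

A 6-joint arm with a two-finger parallel gripper is mounted at the origin on the work surface. World frame = base frame: x ahead of the robot, y to its left, z up, the work surface at z = 0. Lengths are in m, angles in degrees, forces in N, time in s.
With the tool pointing down it reaches from about 0.4 to 0.825 m from the base axis. Payload 7 kg.
Tool frame: the origin (TCP) lies at the very end of the fingers, on their centre line; the grasp point (between the pads) lies 19 mm behind it; z points along the fingers, y is the direction in which the jaws open and shut (so a half turn about z gives the same grasp; the last joint's range is limited). The gripper opens to 88 mm and grips with 3 to 60 N. Pads are 19 mm wide; open, the fingers measure 130 mm over their backs; the gripper's body (78 mm by 193 mm) begins 47 mm behind the grasp point.
Start: joints at [88.757, 20.546, 0.682, 0, -70.136, -16.507], TCP at [0.206, 0.643, 0.227] pointing down, gripper open.
Joint ranges: [-176.03, 176.03], [-82.01, 121.73], [-58.28, 71.71], [-173.87, 95.51], [-174.79, -0.11], [-173.66, 173.66]. Speed limits (degrees/s): [136.94, 136.94, 172.46, 180, 180, 180].

INTERFACE

Orientations are given as [roll, pitch, yaw] about the fixed x, y, z axes, in that order (R = Rz(yaw) Ry(pitch) Rx(roll)).
In Python, from plant import ctrl gives the robot as it stands.
- The arm moves only by the tool move_arm, never from a script. Its argument "increments" is a list of rows, each a list of 2 entries, a list of its own where there are three numbers: the shift along the world's x, y, z in mm, then the turn about the world's z in rad. A call has exactly 8 rows; each row shifts and turns the pose as measured when the row begins; what a row does not reach is not made up. A row lasts 1/10 s, in which the tool goes at most 50 mm and 8.59 degrees, less where a joint would pass 70% of its speed; a pose out of reach is approached as far as the arm can. A call with a gripper value outside its range is refused whole. "jaw" is the gripper command: -1 is shut, 1 is fully open, values between are in proportion, set as the call begins (left out, the last holds). The fingers move at their own pace and stop on an object; the grip force is fixed at half the most. Time passes only in rows, so rows that do not move let the fingers close, or fill a call up. It gives the time, the measured TCP pose, the force and the opening at its end, in the units of the state.
- ctrl.get_obs(): the state, without advancing time (a new reading comes with each control period).
- ctrl.snapshot(name): name is "side" or "top"; returns a dict with "color" (480x640x3 uint8, red, green, blue), "fx", "fy", "cx", "cy" (pixels), "D" ([k1, k2, p1, p2, k3] as OpenCV has them; the pictures are not rectified), "R" (3x3) and "t" (3): a world point X has camera coordinates R X + t. Camera axes: x right, y down, z forward; pixel columns grow to the right and rows downward; lengths in m; the calibration is good to about 2 mm. A picture is of the moment at which its call begins. There is no depth.
- ctrl.close_job(): hands the job in, once; it reports no verdict.
The state is a dict: "clock": time; "joint_pos": joint angles; "qvel": joint speeds; "tau": joint torques, N m; "tool_pos": TCP position; "orientation": TCP orientation; "force": force on the tool from outside, world axes, zero at the start; "moment": the same for the moment, N m; "opening": finger opening in m.
Only numpy, scipy, OpenCV 4.12 (cv2) and the standard library are available. Lean on these libraries where they do the work, as an engineer would, in place of code of your own. Each camera call takes 0.05 s, during which the arm holds its last target.

## Working session

There is one attempt and no reset: what is moved stays moved. The work goes in short steps, Python scripts to look and compute and a tool call to move; the robot and the scene stay as the last step left them, time stands still between calls to the robot, and variables do not carry over. Pictures are saved under pics/ and viewed, and the job is handed in when it is done.

Besides the shell and the picture viewer there is one more tool, called after "Call:" in YAML: its name, and indented under it one key for each argument. move_arm: Moves the arm, as the interface text tells. Its arguments: {"type":"object","properties":{"increments":{"type":"array","items":{"type":"array"}},"jaw":{"type":"number"}},"required":["increments"]}

```bash
ls; mkdir -p pics; cat > h.py <<'E'
import numpy as np, cv2
from plant import ctrl
def snap(n,f=None):
    s=ctrl.snapshot(n)
    if f: cv2.imwrite('pics/'+f,cv2.cvtColor(s['color'],cv2.COLOR_RGB2BGR))
    return s
def KD(s): return np.array([[s['fx'],0,s['cx']],[0,s['fy'],s['cy']],[0,0,1.]]),np.array(s['D'],float)
def ray(s,uv):
    K,D=KD(s); p=cv2.undistortPoints(np.array(uv,float).reshape(-1,1,2),K,D).reshape(-1,2)
    R=np.array(s['R']);t=np.array(s['t']); d=np.c_[p,np.ones(len(p))]@R; return -R.T@t,d
def onz(s,uv,z):
    c,d=ray(s,uv); z=np.broadcast_to(z,len(d)); return c+d*((z-c[2])/d[:,2])[:,None]
def proj(s,X):
    K,D=KD(s); return cv2.projectPoints(np.array(X,float).reshape(-1,3),cv2.Rodrigues(np.array(s['R']))[0],np.array(s['t'],float),K,D)[0].reshape(-1,2)
E
python3 - <<'E'
from h import *
print(ctrl.get_obs())
for n in('top','side'):
    s=snap(n,n+'0.png'); R=np.array(s['R']); print(n,s['fx'],-R.T@np.array(s['t']),R[2])
E
```

```text
pics
{'clock': 0.0, 'joint_pos': array([ 8.87580531e+01,  2.05907693e+01,  6.33823393e-01, -1.93802406e-02,
       -7.01350602e+01, -1.65065913e+01]), 'qvel': array([ 0.02359144,  0.00539045, -0.04287027, -0.05662645, -0.15251   ,
        0.05431116]), 'tau': array([-1.27164363e-03, -5.82710016e+01,  2.93047893e+01,  6.99743852e+00,
        6.81135280e-03, -1.60322097e-04]), 'tool_pos': array([0.20565169, 0.64240208, 0.2256329 ]), 'orientation': array([ 1.79906609e+02, -8.67588430e-03, -1.77551312e+01]), 'force': array([0.60233998, 0.25325071, 1.31844085]), 'moment': array([-0.02513002,  0.03277218,  0.04352006]), 'opening': 0.08751454529560239}
top 455.07680890176874 [ 0.33493653 -0.00291628  1.05793551] [ 0.1737974   0.00463036 -0.98477054]
side 537.8297492300372 [-0.1425768  -0.63940067  0.81880299] [ 0.5600761   0.55214581 -0.6176162 ]
```

View pics/top0.png

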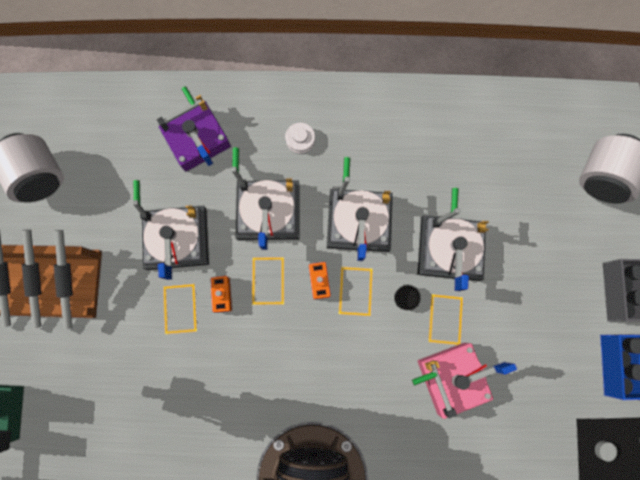

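View pics/side0.png

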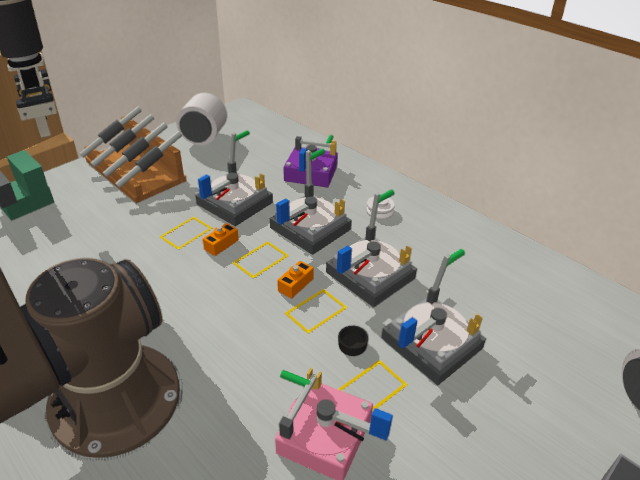

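Four grey blocks with pads are present (top px pivots 167,234; 266,204; 361,215; 459,244). Look-alikes: purple at 195,135 and pink at 457,380. The pullers are at 220,294 and 319,281, the cup at 407,297 and the pulley at 300,137. Next I'll measure the pads, pullers and tabs.

```bash
cat >> h.py <<'E'
RNG={'yellow':((20,120,120),(32,255,255)),'orange':((5,180,130),(16,255,255)),'blue':((105,150,60),(125,255,255)),'green':((50,150,60),(75,255,255))}
def blobs(s,col,amin=30):
    hsv=cv2.cvtColor(s['color'],cv2.COLOR_RGB2HSV); m=cv2.inRange(hsv,*map(np.array,RNG[col]))
    if col in('yellow','orange'): m=cv2.morphologyEx(m,cv2.MORPH_CLOSE,np.ones((5,5)))
    n,l,st,ce=cv2.connectedComponentsWithStats(m)
    return [(st[i],ce[i],np.argwhere(l==i)[:,::-1]) for i in range(1,n) if st[i,4]>=amin]
def rect(P):
    (c,sz,a)=cv2.minAreaRect((P[:,:2]*1000).astype(np.float32))
    if sz[0]<sz[1]: sz=sz[::-1]; a+=90
    return np.array(c),sz,(a+90)%180-90
E
python3 - <<'E'
from h import *
for n in('top','side'):
    s=snap(n); print(n)
    for col,z in(('yellow',0),('orange',.036),('blue',.1),('green',.15)):
        for st,ce,p in blobs(s,col):
            c,sz,a=rect(onz(s,p,z)); print(col,st,ce.round(1),c.round(1),np.round(sz,1),round(a,1))
E
```

```text
top
yellow [252 257  32  48 324] [266.9 281.7] [435.7 110.7] [109.6  72.4] 1.7
yellow [339 267  34  49 353] [355.2 291.6] [414.8 -94.3] [109.2  73.7] -2.6
yellow [164 284  33  50 355] [180.3 308.3] [366.6 313.2] [109.5  73.8] 6.2
yellow [429 294  34  51 366] [445.4 318.6] [ 353.1 -302.8] [109.6  74.5] -4.9
orange [310 263  20  35 519] [319.3 280.2] [435.1  -9.6] [77.8 36.4] 8.5
orange [212 277  18  35 478] [220.5 295.7] [399.8 212.4] [77.3 37.6] 7.5
blue [198 146  14  19 114] [204.1 154.7] [702.9 252.1] [48.3 14.8] 35.2
blue [258 233   9  16 109] [262.  239.9] [511.5 114.8] [33.  17.2] 2.3
blue [357 245  10  15 107] [361.4 251.6] [490.3 -98.5] [30.2 19.3] 1.0
blue [158 263  13  16 158] [163.9 270.7] [442.9 322.2] [33.2 26. ] 4.1
blue [455 275  14  15 163] [461.7 282.2] [ 429.4 -311.2] [30.9 28. ] -1.9
blue [ 601  335   39   65 1525] [616.4 367.6] [ 255.9 -649.7] [133.8  86.7] -3.7
blue [629 352  11  13 103] [634.5 358.1] [ 271.1 -681.7] [25.  22.9] -4.6
blue [495 363  21  11 162] [504.9 367.9] [ 252.3 -397.9] [40.5 21. ] -72.3
green [183  88  11  15  53] [188.   95.1] [821.7 283.5] [
[... 1398 characters left out ...]
 186.4] [439.5 319.8] [102.   27.7] 58.4
blue [276 199  13  26 265] [282.4 211.1] [507.6 113.3] [96.8 27.7] 47.8
blue [337 246  14  28 310] [343.5 259.5] [487.9 -97.2] [85.1 26.6] 42.6
blue [398 318  19  30 367] [407.  332.4] [ 425.8 -309.8] [73.4 24.9] 29.6
blue [369 409  23  31 506] [380.1 423.6] [ 251.2 -394.4] [48.2 30.2] 28.9
green [236 131  13   9  54] [241.8 134.7] [612.2 389.1] [50.  16.1] 6.4
green [310 149  15  11  78] [316.5 153.7] [685.  185.3] [56.9 20.8] 1.0
green [378 190  16  13  82] [385.7 195. ] [667.3 -50.7] [59.1 15.7] -2.7
green [447 249  17  16  98] [455.8 255.4] [ 605.1 -277. ] [56.8 13.5] -5.3
green [281 370  29  16 204] [294.2 378. ] [ 190.5 -271.2] [45.8 12.8] -69.7
```

```bash
python3 - <<'E'
from h import *
a=cv2.imread('pics/top0.png')[170:340,130:500]; cv2.imwrite('pics/c0.png',cv2.resize(a,None,fx=2.15,fy=2.15,interpolation=cv2.INTER_CUBIC))
a=cv2.imread('pics/side0.png')[110:420,150:500]; cv2.imwrite('pics/c1.png',cv2.resize(a,None,fx=1.9,fy=1.9,interpolation=cv2.INTER_CUBIC))
E
```

```text
(no output)
```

View pics/c0.png

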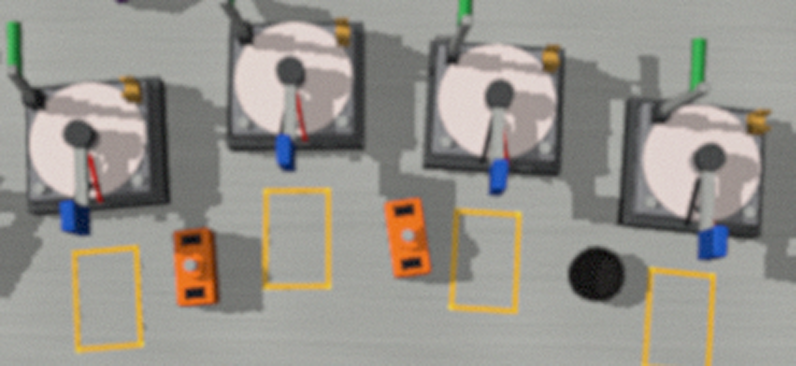

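View pics/c1.png

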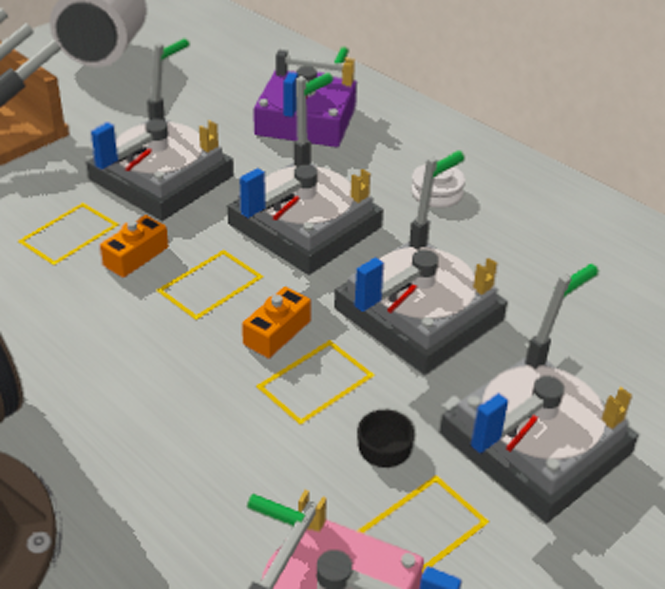

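Pads agree between the two views to about 2 mm and match 110x74. The tabs sit within about 3 mm of where the pad poses predict. Moving to unit 1 (leftmost).

Call:
move_arm:
  increments:
    - [[5,-45,5],0.05]
    - [[5,-45,5],0.05]
    - [[10,-45,5],0.05]
    - [[15,-45,5],0.05]
    - [[20,-40,0],0.05]
    - [[40,-25,0],0.05]
    - [[40,-20,0],0.05]
    - [[40,-20,0],0.05]
  jaw: -0.2

```text
clock: 1.0
tool_pos: [0.3804, 0.3479, 0.2434]
orientation: [179.8, -0.1, 6.5]
force: [-0.7, 1.2, -0.2]
opening: 0.0358
```

Call:
move_arm:
  increments:
    - [[30,-13,0],0]
    - [[30,-13,0],0]
    - [[0,0,-40],0]
    - [[0,0,-40],0]
    - [[0,0,-30],0]
    - [[0,0,-25],0]
    - [[0,0,-15],0]
    - [[0,0,0],0]

```text
clock: 1.8
tool_pos: [0.4478, 0.3151, 0.0893]
orientation: [179.9, -0.3, 6.1]
force: [0.0, 0.0, -0.1]
opening: 0.035
```

```bash
cat > crop.py <<'E'
import sys
from h import *
n,x,y,w,h,f=sys.argv[1],*map(int,sys.argv[2:6]),sys.argv[6]
s=snap(n); a=cv2.cvtColor(s['color'],cv2.COLOR_RGB2BGR)[y:y+h,x:x+w]
k=min(700/w,560/h); cv2.imwrite('pics/'+f,cv2.resize(a,None,fx=k,fy=k,interpolation=cv2.INTER_CUBIC))
E
python3 crop.py side 150 120 160 140 u1.png
```

```text
(no output)
```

View pics/u1.png

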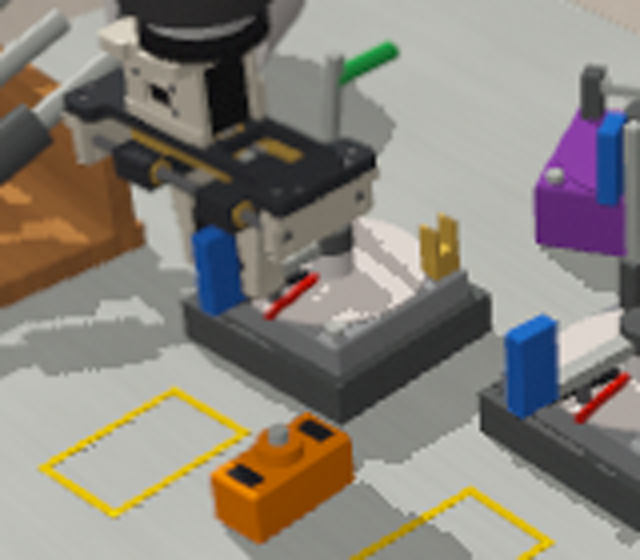

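Call:
move_arm:
  increments:
    - [[0,-6,0],0]
    - [[0,-5,0],0]
    - [[0,-5,0],0]
    - [[0,-4,0],0]
    - [[0,-4,0],0]
    - [[0,-4,0],0]
    - [[0,-4,0],0]
    - [[0,-4,0],0]

```text
clock: 2.65
tool_pos: [0.4509, 0.2974, 0.0949]
orientation: [-177.9, -1.3, 6.2]
force: [-4.1, 18.7, -13.1]
opening: 0.0353
```

Call:
move_arm:
  increments:
    - [[0,8,-3],0]
    - [[0,8,-2],0]
    - [[0,8,0],0]
    - [[0,6,0],0]
    - [[0,5,0],0]
    - [[0,5,0],0]
    - [[0,5,0],0]
    - [[0,5,0],0]

```text
clock: 3.45
tool_pos: [0.45, 0.3412, 0.0905]
orientation: [-178.8, -1.0, 6.3]
force: [5.2, -18.7, 9.3]
opening: 0.0353
```

Call:
move_arm:
  increments:
    - [[0,-10,5],0]
    - [[0,0,40],0]
    - [[0,0,40],0]
    - [[10,-40,10],-0.02]
    - [[13,-45,0],-0.02]
    - [[13,-45,0],-0.02]
    - [[13,-45,0],-0.02]
    - [[10,-40,0],0]

```text
clock: 4.25
tool_pos: [0.5108, 0.1128, 0.1922]
orientation: [-178.5, -1.4, 1.9]
force: [1.9, 0.8, -0.1]
opening: 0.0348
```

```bash
python3 crop.py top 130 190 90 90 u1t.png;python3 crop.py side 170 120 120 110 u1s.png; python3 -c "
from h import *
o=ctrl.get_obs();print(o['tool_pos'],o['orientation'])"
```

```text
[0.51083722 0.11068087 0.19194787] [-178.57899487   -1.39295298    1.70436181]
```

View pics/u1t.png

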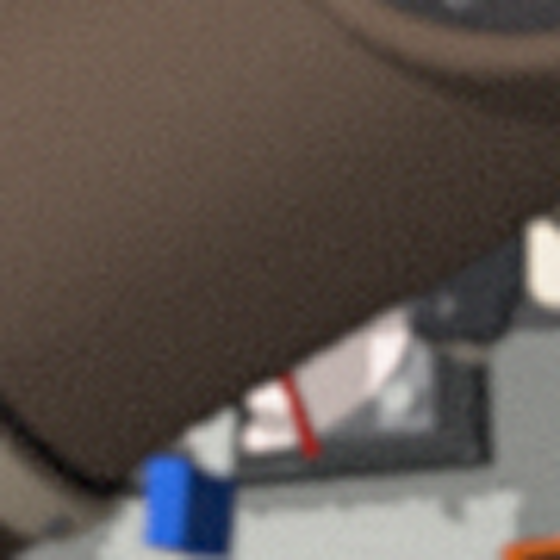

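View pics/u1s.png

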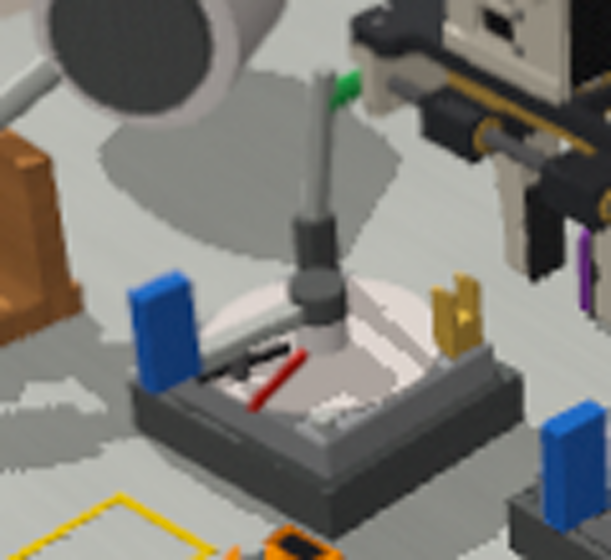

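Call:
move_arm:
  increments:
    - [[0,2,-40],0]
    - [[0,0,-40],0]
    - [[0,0,-22],0]
    - [[0,-6,0],0]
    - [[0,-5,0],0]
    - [[0,-5,0],0]
    - [[0,-5,0],0]
    - [[0,-5,0],0]

```text
clock: 5.15
tool_pos: [0.5153, 0.0863, 0.0947]
orientation: [-178.1, -2.2, 1.5]
force: [0.1, 1.3, -0.4]
opening: 0.035
```

Call:
move_arm:
  increments:
    - [[0,-5,-3],0]
    - [[0,-5,0],0]
    - [[0,-5,0],0]
    - [[0,-5,0],0]
    - [[0,-4,0],0]
    - [[0,-4,0],0]
    - [[0,-4,0],0]
    - [[0,-4,0],0]

```text
clock: 5.95
tool_pos: [0.5175, 0.068, 0.0929]
orientation: [-176.3, -2.9, 1.5]
force: [-7.7, 26.8, -1.1]
opening: 0.0353
```

Call:
move_arm:
  increments:
    - [[0,12,0],0]
    - [[0,12,0],0]
    - [[0,12,0],0]
    - [[0,10,0],0]
    - [[0,8,0],0]
    - [[0,8,0],0]
    - [[0,5,0],0]
    - [[0,5,0],0]

```text
clock: 6.75
tool_pos: [0.5169, 0.1439, 0.0925]
orientation: [-176.4, -2.8, 1.5]
force: [-0.0, -1.5, -0.8]
opening: 0.0352
```

Call:
move_arm:
  increments:
    - [[0,4,0],0]
    - [[0,4,0],0]
    - [[0,4,0],0]
    - [[0,4,0],0]
    - [[0,4,0],0]
    - [[0,4,0],0]
    - [[0,0,0],0]
    - [[0,0,0],0]

```text
clock: 7.55
tool_pos: [0.5168, 0.1457, 0.0918]
orientation: [-178.4, -2.2, 1.5]
force: [0.6, 0.3, -0.5]
opening: 0.0353
```

Call:
move_arm:
  increments:
    - [[0,0,0],0]
    - [[0,0,0],0]
    - [[0,0,0],0]
    - [[0,0,0],0]
    - [[0,4,0],0]
    - [[0,4,0],0]
    - [[0,4,0],0]
    - [[0,4,0],0]

```text
clock: 8.35
tool_pos: [0.5164, 0.1474, 0.0913]
orientation: [-179.8, -1.9, 1.6]
force: [10.5, -21.1, 0.9]
opening: 0.035
```

Call:
move_arm:
  increments:
    - [[0,-10,5],0]
    - [[0,0,40],0]
    - [[0,0,40],0]
    - [[-5,-45,15],-0.02]
    - [[-6,-48,0],-0.02]
    - [[-6,-48,0],-0.02]
    - [[-6,-48,0],-0.01]
    - [[-4,-42,0],0]

```text
clock: 9.15
tool_pos: [0.4893, -0.0966, 0.1972]
orientation: [-179.7, -2.2, -2.0]
force: [1.5, 0.4, 0.1]
opening: 0.0352
```

```bash
python3 -c "
from h import *
o=ctrl.get_obs();print(o['tool_pos'],o['orientation'])
s=snap('side','s1.png');s=snap('top','t1.png')"
```

```text
[ 0.48929427 -0.096593    0.19722237] [-179.66418572   -2.17818512   -1.97291609]
```

View pics/t1.png

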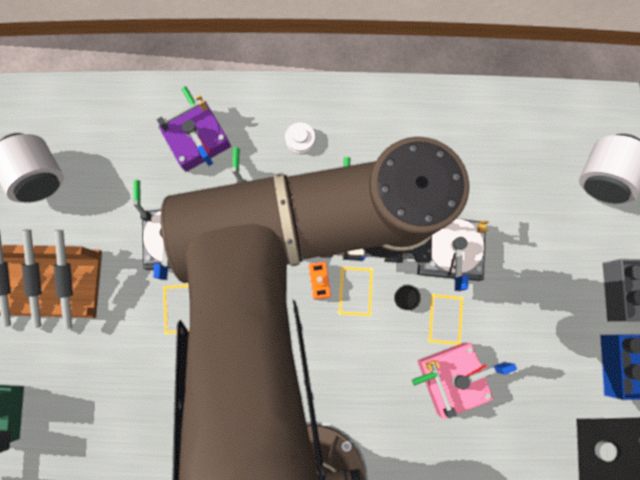

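Arm hides the dials from above, so I'll read the pointers later. Unit 3 next.

Call:
move_arm:
  increments:
    - [[-1,0,-40],0]
    - [[0,0,-40],0]
    - [[0,0,-25],0]
    - [[0,-6,0],0]
    - [[0,-6,0],0]
    - [[0,-5,0],0]
    - [[0,-5,0],0]
    - [[0,-4,0],0]

```text
clock: 10.05
tool_pos: [0.4922, -0.1258, 0.096]
orientation: [-179.5, -2.9, -2.3]
force: [0.1, 1.0, -0.0]
opening: 0.0351
```

Call:
move_arm:
  increments:
    - [[0,-5,-5],0]
    - [[0,-5,0],0]
    - [[0,-5,0],0]
    - [[0,-4,0],0]
    - [[0,-4,0],0]
    - [[0,-4,0],0]
    - [[0,-4,0],0]
    - [[0,-4,0],0]

```text
clock: 10.85
tool_pos: [0.4935, -0.1322, 0.0914]
orientation: [-177.0, -3.4, -2.5]
force: [-3.9, 31.0, 6.5]
opening: 0.0353
```

Call:
move_arm:
  increments:
    - [[0,8,0],0]
    - [[0,8,0],0]
    - [[0,8,0],0]
    - [[0,8,0],0]
    - [[0,5,0],0]
    - [[0,5,0],0]
    - [[0,4,0],0]
    - [[0,4,0],0]

```text
clock: 11.65
tool_pos: [0.4939, -0.0795, 0.0917]
orientation: [-177.0, -3.5, -2.5]
force: [-0.4, -0.5, -0.0]
opening: 0.0351
```

Call:
move_arm:
  increments:
    - [[0,5,0],0]
    - [[0,5,0],0]
    - [[0,5,0],0]
    - [[0,5,0],0]
    - [[0,4,0],0]
    - [[0,4,0],0]
    - [[0,4,0],0]
    - [[0,4,0],0]

```text
clock: 12.45
tool_pos: [0.4913, -0.0518, 0.0917]
orientation: [-178.0, -3.1, -2.3]
force: [3.0, -26.6, 0.3]
opening: 0.0352
```

Call:
move_arm:
  increments:
    - [[0,-10,5],0]
    - [[0,0,40],0]
    - [[-10,-20,40],0]
    - [[-10,-45,15],-0.02]
    - [[-10,-47,0],-0.02]
    - [[-10,-47,0],-0.01]
    - [[-12,-45,0],0]
    - [[-10,-43,0],0]

```text
clock: 13.25
tool_pos: [0.4279, -0.3137, 0.1982]
orientation: [-178.1, -3.4, -4.7]
force: [0.2, -0.6, 0.3]
opening: 0.0352
```

Call:
move_arm:
  increments:
    - [[0,5,-40],0]
    - [[0,1,-40],0]
    - [[0,0,-27],0]
    - [[0,-6,0],0]
    - [[0,-6,0],0]
    - [[0,-5,0],0]
    - [[0,-5,0],0]
    - [[0,-4,0],0]

```text
clock: 14.05
tool_pos: [0.4263, -0.3295, 0.0903]
orientation: [-177.1, -3.4, -5.5]
force: [4.9, 26.9, -1.3]
opening: 0.0351
```

Call:
move_arm:
  increments:
    - [[0,8,0],0]
    - [[0,8,0],0]
    - [[0,8,0],0]
    - [[0,5,0],0]
    - [[0,5,0],0]
    - [[0,5,0],0]
    - [[0,5,0],0]
    - [[0,5,0],0]

```text
clock: 14.85
tool_pos: [0.4315, -0.282, 0.0973]
orientation: [-177.6, -4.1, -5.3]
force: [-0.5, -35.1, -16.3]
opening: 0.0351
```

Call:
move_arm:
  increments:
    - [[0,-10,5],0]
    - [[0,0,45],0]
    - [[0,0,45],0]
    - [[-10,-40,30],0]
    - [[-20,-40,20],0]
    - [[-30,-35,0],0]
    - [[-30,-35,0],0]
    - [[0,0,0],0]

```text
clock: 15.65
tool_pos: [0.3375, -0.4455, 0.2486]
orientation: [-177.8, -4.0, -4.9]
force: [-0.4, -0.5, -0.7]
opening: 0.0348
```

```bash
python3 -c "
from h import *
o=ctrl.get_obs();print(o['tool_pos'],o['orientation'])
s=snap('side','s2.png');s=snap('top','t2.png')
a=cv2.imread('pics/t2.png')[170:340,130:500]; cv2.imwrite('pics/c2.png',cv2.resize(a,None,fx=2.15,fy=2.15,interpolation=cv2.INTER_CUBIC))"
```

```text
[ 0.33754418 -0.44553863  0.24861112] [-177.77708771   -4.02739469   -4.93830741]
```

View pics/c2.png

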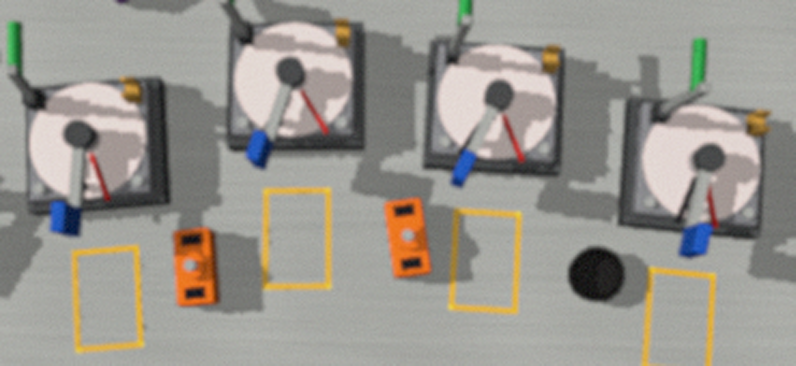

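View pics/s2.png

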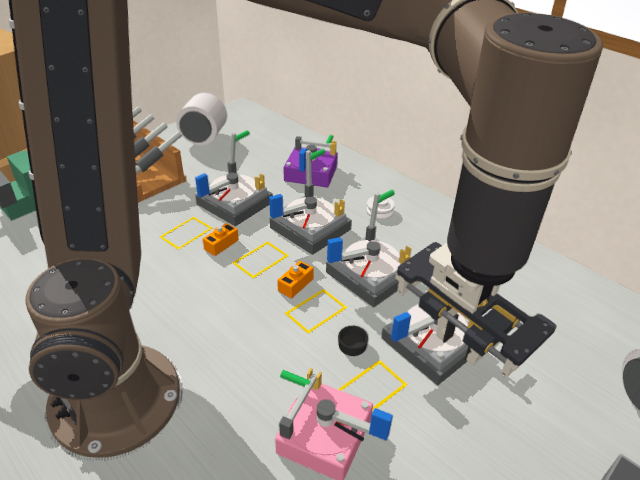

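```bash
cat > play.py <<'E'
from h import *
pads=[(366.8,314.3,6.0),(435.8,111.6,1.6),(415,-93.3,-2.6),(354.5,-302.2,-4.9)]
def T(i,p):
    x,y,a=pads[i]; a=np.radians(a); c,s=np.cos(a),np.sin(a)
    return np.array([x+c*(p[0]+135)-s*p[1], y+s*(p[0]+135)+c*p[1], p[2]])/np.array([1000,1000,1000.])
if __name__=='__main__':
  s=snap('top'); hsv=cv2.cvtColor(s['color'],cv2.COLOR_RGB2HSV)
  red=cv2.inRange(hsv,np.array((0,130,80)),np.array((4,255,255)))|cv2.inRange(hsv,np.array((170,130,80)),np.array((180,255,255)))
  P=np.argwhere(red)[:,::-1]
  B=[b for b in blobs(s,'blue')]
  for i in range(4):
    piv=T(i,(30,0,55)); q=onz(s,P,.055)
    d=q-piv; k=np.hypot(d[:,0],d[:,1])<.09
    v=np.linalg.svd(q[k,:2]-q[k,:2].mean(0))[2][0]; v=v*np.sign(-v[0])
    r=np.degrees(np.arctan2(-v[1],-v[0]))-pads[i][2]
    dm=q[k,:2].mean(0)-piv[:2]; rm=np.degrees(np.arctan2(-dm[1],-dm[0]))-pads[i][2]
    out=[]
    for st,ce,p in B:
        t=onz(s,[ce],.1)[0]-piv
        if np.hypot(t[0],t[1])<.115: out.append((np.degrees(np.arctan2(-t[1],-t[0]))-pads[i][2],np.hypot(t[0],t[1])))
    print(i+1,k.sum(),'red fit',r.round(1),'red ray',rm.round(1),'lever',np.round(out,3))
E
python3 play.py
```

```text
1 33 red fit 17.4 red ray 18.4 lever [[-6.227  0.09 ]]
2 26 red fit 30.7 red ray 32.2 lever [[-17.858   0.089]]
3 36 red fit 25.3 red ray 25.2 lever [[-22.419   0.088]]
4 24 red fit 15.2 red ray 14.5 lever [[-9.533  0.091]]
```

```bash
cat > pins.py <<'E'
from play import *
ss=[(n,snap(n)) for n in('top','side')]
for i in range(4):
    for n,s in ss:
        th=np.radians(np.arange(-5,106,1)); X=np.array([T(i,(110,50-85*np.cos(t),75+85*np.sin(t))) for t in th])
        pr=proj(s,X)
        for st,ce,p in blobs(s,'green',25):
            d=np.hypot(*(pr-ce).T); 
            if d.min()<12: print(i+1,n,'theta',np.degrees(th[d.argmin()]).round(),'err px',d.min().round(1),X[d.argmin()].round(4))
E
python3 pins.py
```

```text
1 top theta 79.0 err px 1.7 [0.6069 0.3735 0.1584]
1 side theta 82.0 err px 1.0 [0.6065 0.3779 0.1592]
2 top theta 91.0 err px 1.3 [0.6793 0.1699 0.16  ]
2 side theta 94.0 err px 1.1 [0.6791 0.1743 0.1598]
3 top theta 85.0 err px 1.2 [ 0.6617 -0.0619  0.1597]
3 side theta 87.0 err px 1.1 [ 0.6618 -0.0589  0.1599]
4 top theta 82.0 err px 2.4 [ 0.6019 -0.2851  0.1592]
```

Red pointer minus lever gives about 24/50/48/24°. That includes a constant of roughly 9° because the red needle is drawn offset: at the start it read about 12° when it should read 2.3°. Plays are therefore about 15/41/39/15°, matching the tool travel. Units 1 and 4 are sound, units 2 and 3 worn. Latch 4 next.

Call:
move_arm:
  increments:
    - [[33,20,0],0]
    - [[34,20,0],0]
    - [[34,20,0],0]
    - [[34,20,0],0]
    - [[34,20,0],0]
    - [[34,20,0],0]
    - [[34,20,0],0]
    - [[30,20,0],0]
  jaw: 0.15

```text
clock: 16.7
tool_pos: [0.6192, -0.2652, 0.2487]
orientation: [-177.7, -4.0, -4.1]
force: [1.1, -0.3, 0.2]
opening: 0.0503
```

```bash
python3 pins.py | grep -v '^[12]'; python3 crop.py side 350 150 240 210 l4.png
```

```text
3 side theta 87.0 err px 1.1 [ 0.6618 -0.0589  0.1599]
4 side theta 83.0 err px 1.0 [ 0.602  -0.2836  0.1594]
```

View pics/l4.png

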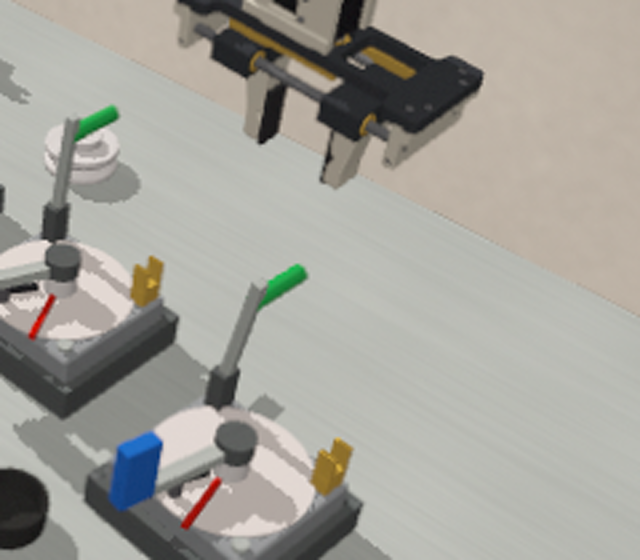

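Call:
move_arm:
  increments:
    - [[-7,-9,-10],0]
    - [[-6,-9,-30],0]
    - [[0,0,-30],0]
    - [[0,0,-20],0]
    - [[0,0,-10],0]
    - [[0,0,-6],0]
    - [[0,0,0],0]
    - [[0,0,0],0]

```text
clock: 17.65
tool_pos: [0.6002, -0.2845, 0.1382]
orientation: [-177.7, -4.1, -3.8]
force: [0.9, -0.2, 0.1]
opening: 0.0504
```

Call:
move_arm:
  increments:
    - [[4,1,2],0]
    - [[0,0,0],0]
    - [[0,0,0],0]
    - [[0,0,0],0]
    - [[0,0,0],0]
    - [[0,0,0],0]
    - [[0,0,0],0]
    - [[0,0,0],0]
  jaw: -1

```text
clock: 18.45
tool_pos: [0.6066, -0.2838, 0.1442]
orientation: [-177.8, -4.4, -3.8]
force: [-0.2, 0.2, -1.0]
opening: 0.0132
```

```bash
python3 crop.py side 350 150 240 210 l4b.png; python3 - <<'E'
from play import *
for i,t0 in((3,83),(0,81)):
    th=np.radians(np.linspace(t0,0,17)); X=np.array([T(i,(112,50-85*np.cos(t),75+85*np.sin(t))) for t in th])*1000
    print(X[0].round(),np.diff(X,axis=0).round(1).tolist())
E
```

```text
[ 604. -284.  159.] [[-0.6, -7.6, -1.3], [-0.6, -7.4, -2.0], [-0.6, -7.2, -2.6], [-0.6, -6.9, -3.3], [-0.6, -6.6, -3.9], [-0.5, -6.2, -4.5], [-0.5, -5.8, -5.0], [-0.5, -5.3, -5.5], [-0.4, -4.8, -6.0], [-0.4, -4.3, -6.4], [-0.3, -3.7, -6.8], [-0.3, -3.0, -7.1], [-0.2, -2.4, -7.3], [-0.1, -1.7, -7.5], [-0.1, -1.0, -7.6], [-0.0, -0.3, -7.7]]
[609. 377. 159.] [[0.8, -7.3, -1.5], [0.8, -7.2, -2.1], [0.7, -6.9, -2.8], [0.7, -6.7, -3.4], [0.7, -6.3, -4.0], [0.6, -6.0, -4.5], [0.6, -5.6, -5.0], [0.5, -5.1, -5.5], [0.5, -4.6, -5.9], [0.4, -4.1, -6.3], [0.4, -3.5, -6.6], [0.3, -2.9, -6.9], [0.2, -2.3, -7.2], [0.2, -1.6, -7.3], [0.1, -1.0, -7.4], [0.0, -0.3, -7.5]]
```

View pics/l4b.png

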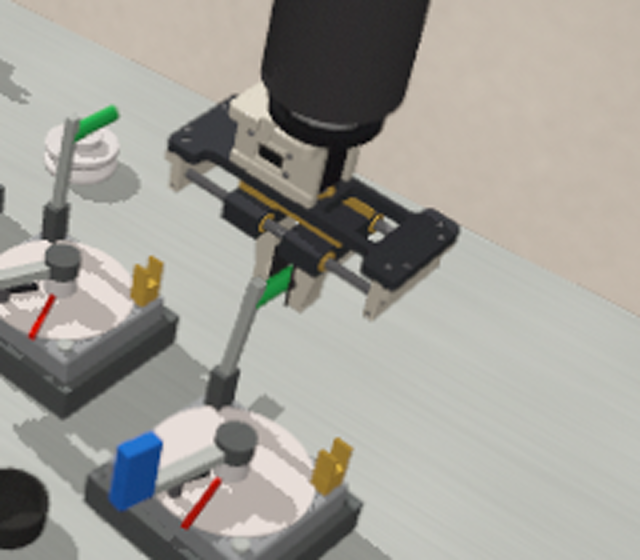

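Call:
move_arm:
  increments:
    - [[-1,-8,-1],0]
    - [[-1,-7,-2],0]
    - [[-1,-7,-3],0]
    - [[-1,-7,-3],0]
    - [[0,-7,-4],0]
    - [[0,-6,-4],0]
    - [[0,-6,-5],0]
    - [[0,-5,-5],0]

```text
clock: 19.3
tool_pos: [0.6016, -0.3404, 0.1164]
orientation: [-177.7, -4.4, -3.8]
force: [-0.7, 2.4, 0.6]
opening: 0.0141
```

Call:
move_arm:
  increments:
    - [[0,-4,-6],0]
    - [[0,-4,-6],0]
    - [[0,-4,-7],0]
    - [[0,-3,-7],0]
    - [[0,-2,-7],0]
    - [[0,-2,-7],0]
    - [[0,-1,-7],0]
    - [[0,0,-5],0]

```text
clock: 20.1
tool_pos: [0.601, -0.3596, 0.0625]
orientation: [-177.5, -4.2, -3.7]
force: [-12.5, 11.6, 36.1]
opening: 0.0131
```

```bash
python3 crop.py side 350 150 240 210 l4c.png; python3 pins.py | grep -v '^[12]'
```

```text
3 top theta 85.0 err px 1.2 [ 0.6617 -0.0619  0.1597]
3 side theta 87.0 err px 1.1 [ 0.6618 -0.0589  0.1599]
4 side theta -5.0 err px 2.5 [ 0.5956 -0.3577  0.0676]
```

View pics/l4c.png

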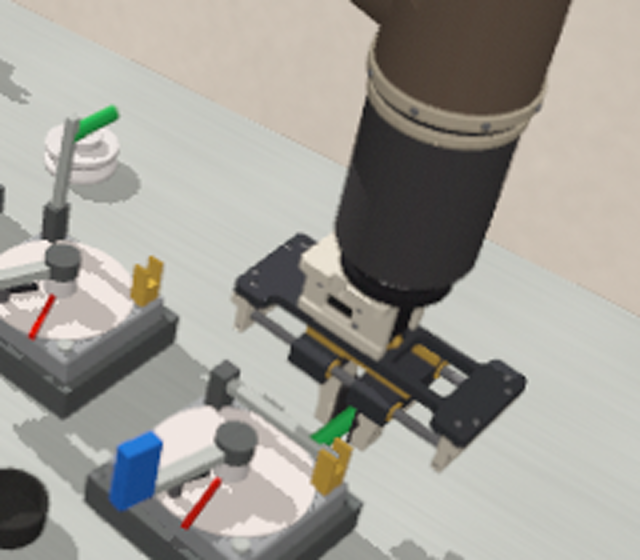

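Call:
move_arm:
  increments:
    - [[0,0,1],0]
    - [[0,0,0],0]
    - [[0,0,0],0]
    - [[0,0,0],0]
    - [[0,0,30],0]
    - [[0,0,45],0]
    - [[0,0,45],0]
    - [[0,0,30],0]
  jaw: 0.1

```text
clock: 21.05
tool_pos: [0.5991, -0.3598, 0.2089]
orientation: [-177.5, -3.8, -3.7]
force: [0.7, -0.2, 0.3]
opening: 0.0483
```

```bash
python3 crop.py side 350 150 240 210 l4d.png; python3 pins.py | grep -v '^[12]'
```

```text
3 top theta 85.0 err px 1.1 [ 0.6617 -0.0619  0.1597]
3 side theta 87.0 err px 1.1 [ 0.6618 -0.0589  0.1599]
4 side theta -4.0 err px 1.7 [ 0.5956 -0.3578  0.0691]
```

View pics/l4d.png

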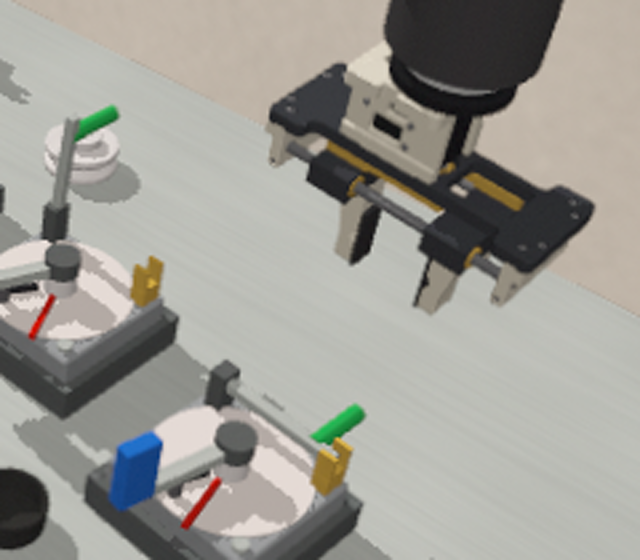

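Call:
move_arm:
  increments:
    - [[-35,25,15],0]
    - [[-30,38,0],0]
    - [[-25,42,0],0.03]
    - [[-20,45,0],0.03]
    - [[-20,45,0],0.05]
    - [[-10,48,0],0.05]
    - [[-5,49,0],0.05]
    - [[-5,45,0],0]
  jaw: 0.7

```text
clock: 22.0
tool_pos: [0.4399, -0.0206, 0.2072]
orientation: [-177.3, -2.8, 8.2]
force: [1.8, 0.8, -0.0]
opening: 0.0746
```

```bash
cat > pul.py <<'E'
from h import *
for n in('top','side'):
    s=snap(n,'p_'+n+'.png')
    for st,ce,p in blobs(s,'orange',60):
        # top-face via upper hull rect at z=.036
        c,sz,a=rect(onz(s,p,.036)); print(n,st,c.round(1),np.round(sz,1),round(a,1))
o=ctrl.get_obs();print(o['tool_pos'].round(4),o['orientation'].round(1))
E
python3 pul.py
```

```text
side [203 223  35  33 683] [389.8 199.8] [102.2  72.9] 7.2
side [278 261  35  37 684] [424.1 -20.9] [103.3  59.5] 9.4
[ 0.44   -0.0178  0.2073] [-177.3   -2.8    8.5]
```

View pics/p_side.png

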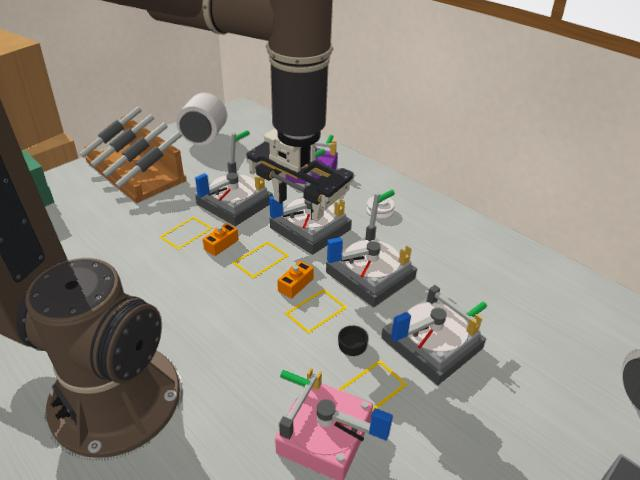

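View pics/p_top.png

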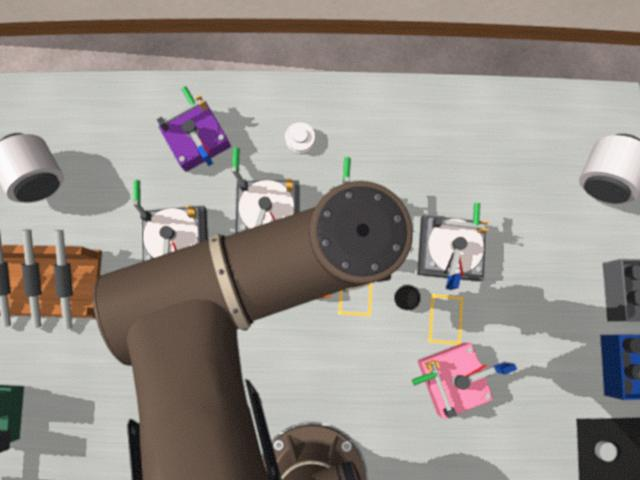

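Call:
move_arm:
  increments:
    - [[-3,8,-40],0]
    - [[-1,0,-40],0]
    - [[0,0,-40],0]
    - [[0,0,-30],0]
    - [[0,0,-25],0]
    - [[0,0,-12],0]
    - [[0,0,-5],0]
    - [[0,0,0],0]

```text
clock: 22.9
tool_pos: [0.4316, -0.011, 0.0042]
orientation: [-177.4, -2.5, 8.8]
force: [0.1, -0.2, -0.4]
opening: 0.0745
```

Call:
move_arm:
  increments:
    - [[4,1,8],0]
    - [[0,0,0],0]
    - [[0,0,0],0]
    - [[0,0,0],0]
    - [[0,0,0],0]
    - [[0,0,0],0]
    - [[0,0,0],0]
    - [[0,0,0],0]
  jaw: -1

```text
clock: 23.7
tool_pos: [0.4375, -0.0097, 0.0156]
orientation: [-177.3, -2.8, 8.7]
force: [-1.2, 0.1, -2.0]
opening: 0.04
```

```bash
python3 crop.py side 200 180 200 170 g2.png
```

```text
(no output)
```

View pics/g2.png

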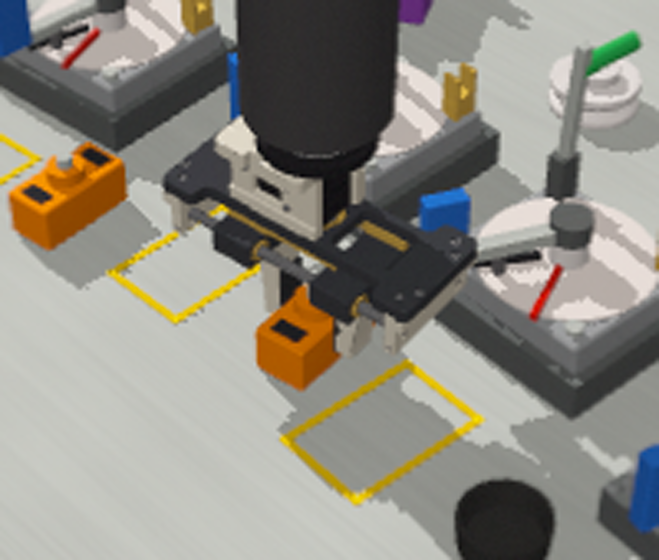

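Call:
move_arm:
  increments:
    - [[0,0,25],0]
    - [[0,0,35],0]
    - [[-3,-10,20],0]
    - [[-6,-25,0],-0.05]
    - [[-6,-25,0],-0.05]
    - [[-6,-24,0],-0.05]
    - [[0,0,0],-0.05]
    - [[0,0,0],0]

```text
clock: 24.55
tool_pos: [0.414, -0.0967, 0.0979]
orientation: [-177.4, -2.6, -3.0]
force: [1.3, 0.0, -2.8]
opening: 0.0402
```

```bash
python3 crop.py side 240 220 170 145 g3.png
```

```text
(no output)
```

View pics/g3.png

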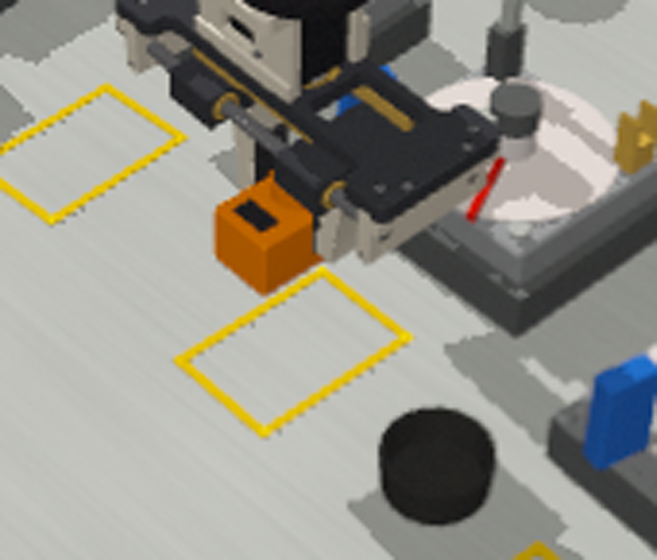

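Call:
move_arm:
  increments:
    - [[2,3,-30],0]
    - [[0,0,-25],0]
    - [[0,0,-12],0]
    - [[0,0,-3],0]
    - [[0,0,0],0]
    - [[0,0,0],0]
    - [[0,0,0],0]
    - [[0,0,0],0]

```text
clock: 25.4
tool_pos: [0.419, -0.0912, 0.0279]
orientation: [-177.4, -2.9, -2.2]
force: [-0.5, 0.2, -2.0]
opening: 0.0399
```

```bash
python3 crop.py side 240 220 170 145 g4.png
```

```text
(no output)
```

View pics/g4.png

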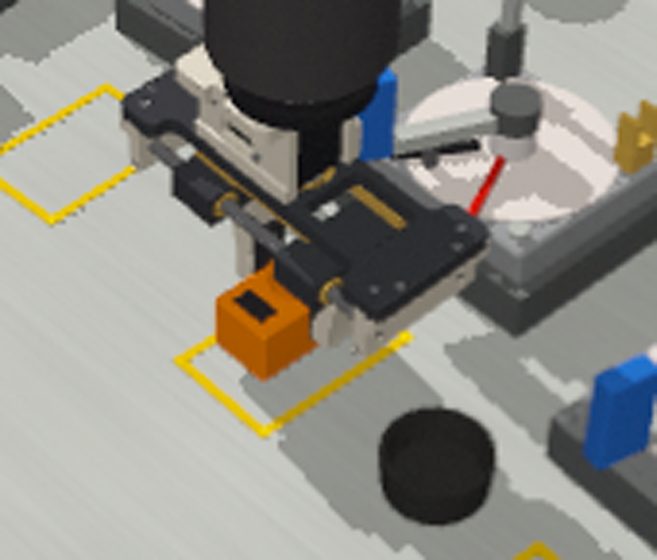

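```bash
python3 - <<'E'
from play import *
s=ctrl.snapshot('side'); k=700/170; k=min(700/170,560/145)
for name,cr,xy in(('bfr',(262,380),(-175,-20)),('bfl',(217,346),(-175,20))):
    uv=(240+cr[0]/k-.5,220+cr[1]/k-.5); p=onz(s,[uv],.012)[0]*1000; print(name,p.round(1),(T(2,(*xy,12))*1000).round(1))
E
```

```text
bfr [ 379.2 -104.7   12. ] [ 374.1 -111.5   12. ]
bfl [378.8 -70.4  12. ] [375.9 -71.5  12. ]
```

Call:
move_arm:
  increments:
    - [[-4,-3,-5],0]
    - [[0,0,-5],0]
    - [[0,0,-2],0]
    - [[0,0,0],0]
    - [[0,0,0],0]
    - [[0,0,0],0]
    - [[0,0,0],0]
    - [[0,0,0],0]

```text
clock: 26.3
tool_pos: [0.4149, -0.0945, 0.0156]
orientation: [-177.3, -3.0, -2.2]
force: [-1.4, 0.3, 0.6]
opening: 0.0401
```

Call:
move_arm:
  increments:
    - [[0,0,0],0]
    - [[0,0,0],0]
    - [[0,0,0],0]
    - [[0,0,0],0]
    - [[0,0,25],0]
    - [[0,0,40],0]
    - [[0,0,45],0]
    - [[0,0,45],0]
  jaw: 0.5

```text
clock: 27.1
tool_pos: [0.4099, -0.0955, 0.17]
orientation: [-177.5, -2.2, -2.3]
force: [1.5, 0.5, 0.2]
opening: 0.0659
```

Call:
move_arm:
  increments:
    - [[-3,40,30],0]
    - [[-3,48,0],0.03]
    - [[-3,48,0],0.04]
    - [[-3,48,0],0.04]
    - [[-3,48,0],0.04]
    - [[-3,40,0],0.02]
    - [[-2,30,0],0]
    - [[0,0,0],0]

```text
clock: 27.9
tool_pos: [0.3909, 0.2169, 0.2112]
orientation: [-177.0, -3.4, 7.5]
force: [-0.7, -0.8, 0.0]
opening: 0.0657
```

```bash
python3 pul.py
```

```text
top [348 274  18  35 541] [412.  -93.5] [76.5 37.7] -3.0
side [203 223  35  33 684] [389.8 199.8] [102.2  72.9] 7.2
side [296 287  40  37 807] [ 401.7 -104.4] [97.8 59.2] -0.7
[0.3906 0.2142 0.2108] [-177.    -3.3    7.4]
```

View pics/p_side.png

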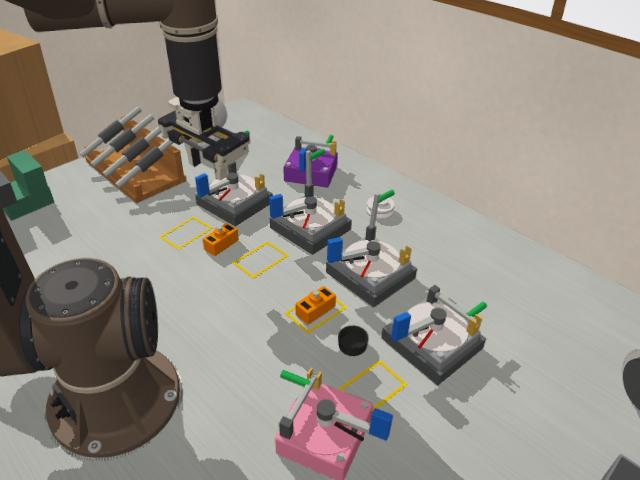

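View pics/p_top.png

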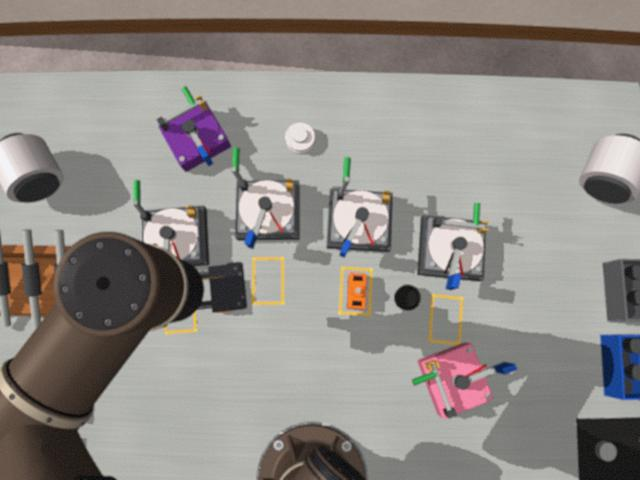

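Call:
move_arm:
  increments:
    - [[7,-2,-40],0]
    - [[7,0,-40],0]
    - [[0,0,-40],0]
    - [[0,0,-30],0]
    - [[0,0,-22],0]
    - [[0,0,-10],0]
    - [[0,0,-3],0]
    - [[0,0,0],0]
  jaw: 0.7

```text
clock: 28.8
tool_pos: [0.4063, 0.2032, 0.0221]
orientation: [-176.9, -3.5, 6.9]
force: [0.6, 0.7, 0.2]
opening: 0.0744
```

Call:
move_arm:
  increments:
    - [[-3,5,-4],0.01]
    - [[-2,3,-3],0]
    - [[0,0,0],0]
    - [[0,0,0],0]
    - [[0,0,0],0]
    - [[0,0,0],0]
    - [[0,0,0],0]
    - [[0,0,0],0]

```text
clock: 29.6
tool_pos: [0.4025, 0.2133, 0.0178]
orientation: [-176.6, -3.8, 7.5]
force: [-0.0, -0.4, -0.6]
opening: 0.0748
```

Call:
move_arm:
  increments:
    - [[0,0,0],0]
    - [[0,0,0],0]
    - [[0,0,0],0]
    - [[0,0,0],0]
    - [[0,0,0],0]
    - [[0,0,0],0]
    - [[0,0,0],0]
    - [[0,0,0],0]
  jaw: -1

```text
clock: 30.4
tool_pos: [0.4026, 0.2133, 0.0179]
orientation: [-176.6, -3.8, 7.5]
force: [0.2, 0.2, 0.2]
opening: 0.0401
```

```bash
python3 crop.py side 160 180 150 125 g5.png
```

```text
(no output)
```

View pics/g5.png

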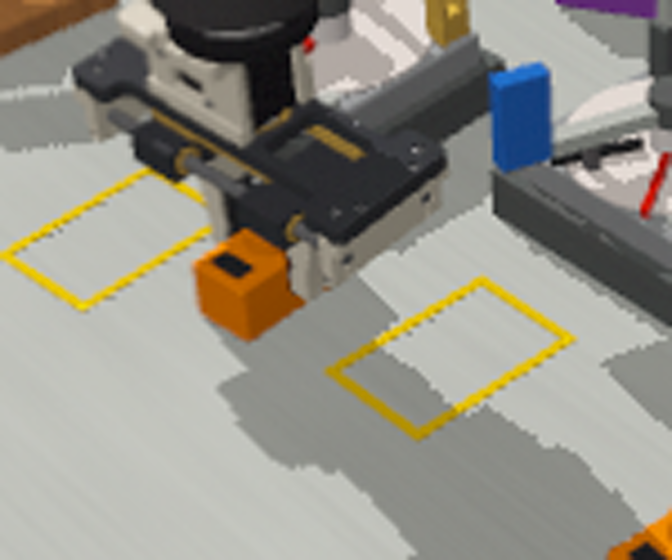

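Call:
move_arm:
  increments:
    - [[0,0,25],0]
    - [[0,0,30],0]
    - [[5,-15,15],0]
    - [[12,-30,0],-0.05]
    - [[12,-30,0],-0.05]
    - [[7,-22,0],0]
    - [[0,0,0],0]
    - [[0,0,0],0]

```text
clock: 31.25
tool_pos: [0.4371, 0.1114, 0.0888]
orientation: [-176.8, -3.6, 1.5]
force: [0.1, -0.0, -2.1]
opening: 0.0405
```

Call:
move_arm:
  increments:
    - [[1,1,-25],0]
    - [[0,0,-20],0]
    - [[0,0,-12],0]
    - [[0,0,-2],0]
    - [[0,0,0],0]
    - [[0,0,0],0]
    - [[0,0,0],0]
    - [[0,0,0],0]

```text
clock: 32.05
tool_pos: [0.4383, 0.1163, 0.0297]
orientation: [-176.7, -3.7, 1.8]
force: [-0.2, -0.4, -2.0]
opening: 0.04
```

```bash
python3 crop.py side 190 190 150 125 g6.png
```

```text
(no output)
```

View pics/g6.png

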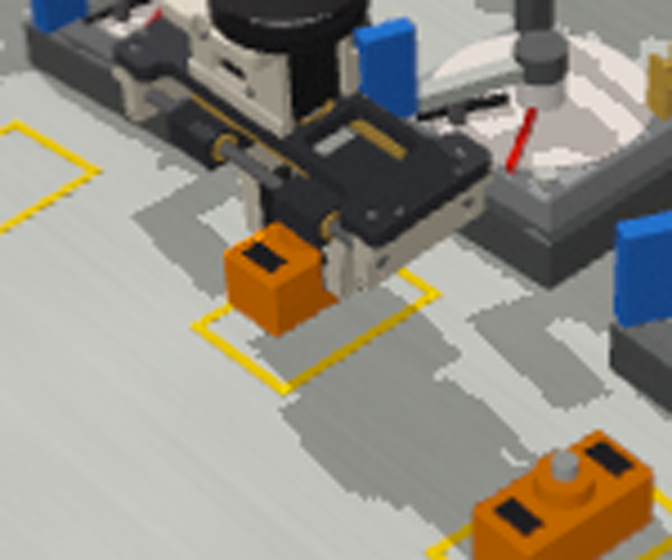

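Call:
move_arm:
  increments:
    - [[0,-4,-5],0]
    - [[0,0,-4],0]
    - [[0,0,-2],0]
    - [[0,0,0],0]
    - [[0,0,0],0]
    - [[0,0,0],0]
    - [[0,0,0],0]
    - [[0,0,0],0]

```text
clock: 32.9
tool_pos: [0.4387, 0.1118, 0.0183]
orientation: [-176.6, -3.8, 1.7]
force: [0.5, -0.3, -2.4]
opening: 0.0401
```

Call:
move_arm:
  increments:
    - [[0,0,0],0]
    - [[0,0,0],0]
    - [[0,0,0],0]
    - [[0,0,0],0]
    - [[0,0,25],0]
    - [[0,0,40],0]
    - [[0,0,45],0]
    - [[0,0,45],0]
  jaw: 0.5

```text
clock: 33.7
tool_pos: [0.4349, 0.1092, 0.1731]
orientation: [-177.0, -3.2, 1.7]
force: [0.6, 1.2, -0.4]
opening: 0.0658
```

Call:
move_arm:
  increments:
    - [[0,15,45],0]
    - [[15,40,25],0.02]
    - [[25,42,0],0.02]
    - [[25,42,0],0.02]
    - [[28,40,0],0.02]
    - [[28,40,0],0]
    - [[28,35,0],0]
    - [[25,18,0],0]
  jaw: 0.15

```text
clock: 34.5
tool_pos: [0.6121, 0.3886, 0.2581]
orientation: [-176.3, -4.2, 6.4]
force: [-0.6, -0.1, -0.2]
opening: 0.0505
```

```bash
python3 pul.py; python3 pins.py; python3 crop.py side 150 100 180 150 l1.png
```

```text
top [258 262  17  34 539] [436.5 110.5] [75.1 36.3] 1.9
top [348 274  18  35 540] [412.  -93.4] [76.5 37.6] -2.7
side [242 238  36  32 686] [425.3  96. ] [100.9  65.2] 3.4
side [296 287  40  37 810] [ 401.7 -104.4] [97.8 59.2] -0.7
[0.6131 0.3881 0.2561] [-176.4   -4.1    6.4]
1 top theta 79.0 err px 1.6 [0.6069 0.3735 0.1584]
1 side theta 82.0 err px 1.0 [0.6065 0.3779 0.1592]
2 top theta 91.0 err px 1.2 [0.6793 0.1699 0.16  ]
2 side theta 94.0 err px 1.1 [0.6791 0.1743 0.1598]
3 top theta 85.0 err px 1.1 [ 0.6617 -0.0619  0.1597]
3 side theta 87.0 err px 1.1 [ 0.6618 -0.0589  0.1599]
4 top theta -5.0 err px 3.6 [ 0.5956 -0.3577  0.0676]
4 side theta -4.0 err px 1.7 [ 0.5956 -0.3578  0.0691]
```

View pics/l1.png

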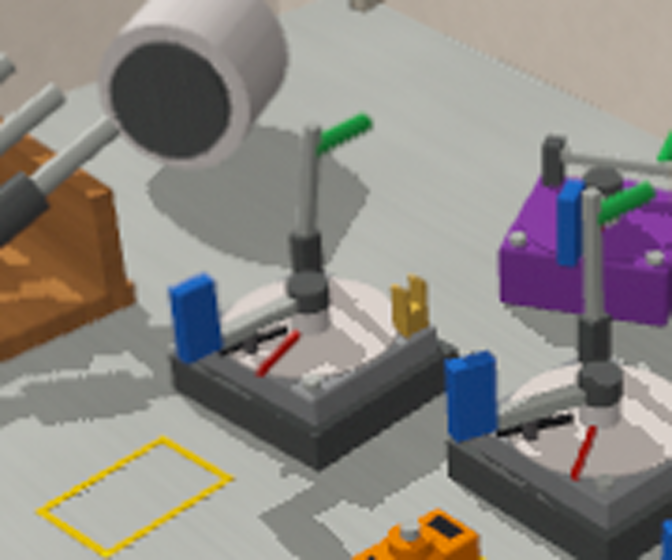

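```bash
python3 - <<'E'
from h import *
a=ctrl.snapshot('top');b=ctrl.snapshot('side')
for u,v in(((37,187),(196,124)),((62,180),(218,130))):
    c1,d1=ray(a,[u]);c2,d2=ray(b,[v]); d1=d1[0];d2=d2[0]
    t=np.linalg.lstsq(np.c_[d1,-d2],c2-c1,rcond=None)[0]; p,q=c1+d1*t[0],c2+d2*t[1]; print(p.round(3),q.round(3))
E
```

```text
[0.63  0.64  0.084] [0.631 0.639 0.084]
[0.649 0.585 0.078] [0.664 0.574 0.076]
```

Call:
move_arm:
  increments:
    - [[0,-6,-25],0]
    - [[0,-5,-30],0]
    - [[0,0,-25],0]
    - [[0,0,-18],0]
    - [[0,0,-10],0]
    - [[0,0,-4],0]
    - [[0,0,0],0]
    - [[0,0,0],0]

```text
clock: 35.65
tool_pos: [0.6093, 0.3713, 0.155]
orientation: [-175.7, -4.9, 6.3]
force: [0.5, 0.5, 0.7]
opening: 0.0503
```

Call:
move_arm:
  increments:
    - [[1,3,-7],0]
    - [[1,2,-6],0]
    - [[0,0,0],0]
    - [[0,0,0],0]
    - [[0,0,0],0]
    - [[0,0,0],0]
    - [[0,0,0],0]
    - [[0,0,0],0]

```text
clock: 36.45
tool_pos: [0.6125, 0.3779, 0.1436]
orientation: [-175.6, -5.1, 6.3]
force: [0.7, -0.2, -0.3]
opening: 0.0501
```

Call:
move_arm:
  increments:
    - [[0,0,0],0]
    - [[0,0,0],0]
    - [[0,0,0],0]
    - [[0,0,0],0]
    - [[0,0,0],0]
    - [[0,0,0],0]
    - [[0,0,0],0]
    - [[0,0,0],0]
  jaw: -1

```text
clock: 37.25
tool_pos: [0.6126, 0.3775, 0.1439]
orientation: [-175.6, -5.1, 6.3]
force: [-0.3, -0.2, -0.6]
opening: 0.0128
```

```bash
python3 crop.py side 150 90 180 150 l1b.png
```

```text
(no output)
```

View pics/l1b.png

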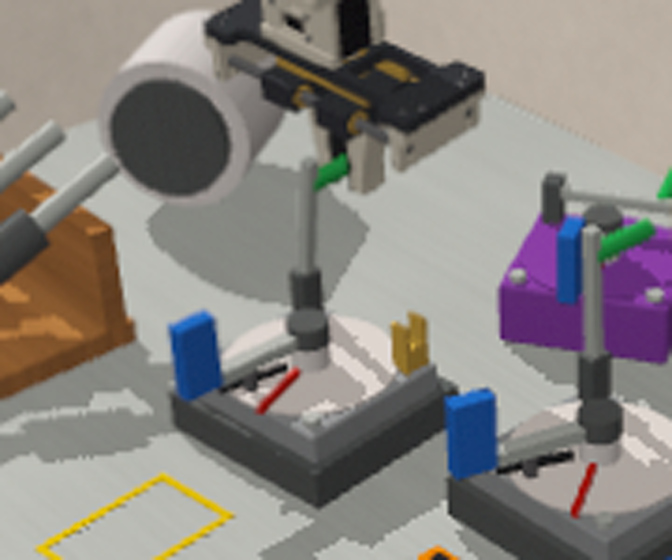

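Call:
move_arm:
  increments:
    - [[1,-7,-1],0]
    - [[1,-7,-2],0]
    - [[1,-7,-3],0]
    - [[1,-6,-3],0]
    - [[1,-6,-4],0]
    - [[1,-6,-4],0]
    - [[1,-6,-5],0]
    - [[0,-5,-5],0]

```text
clock: 38.1
tool_pos: [0.6177, 0.3312, 0.1213]
orientation: [-174.9, -5.3, 6.3]
force: [-0.7, 0.8, 4.3]
opening: 0.0128
```

Call:
move_arm:
  increments:
    - [[0,-5,-6],0]
    - [[0,-5,-6],0]
    - [[0,-4,-7],0]
    - [[0,-4,-7],0]
    - [[0,-3,-7],0]
    - [[0,-2,-8],0]
    - [[0,-1,-8],0]
    - [[0,0,-6],0]

```text
clock: 38.9
tool_pos: [0.6202, 0.3052, 0.0635]
orientation: [-174.8, -5.6, 6.3]
force: [0.6, 0.0, 4.3]
opening: 0.0129
```

```bash
python3 crop.py side 150 90 180 150 l1c.png
```

```text
(no output)
```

View pics/l1c.png

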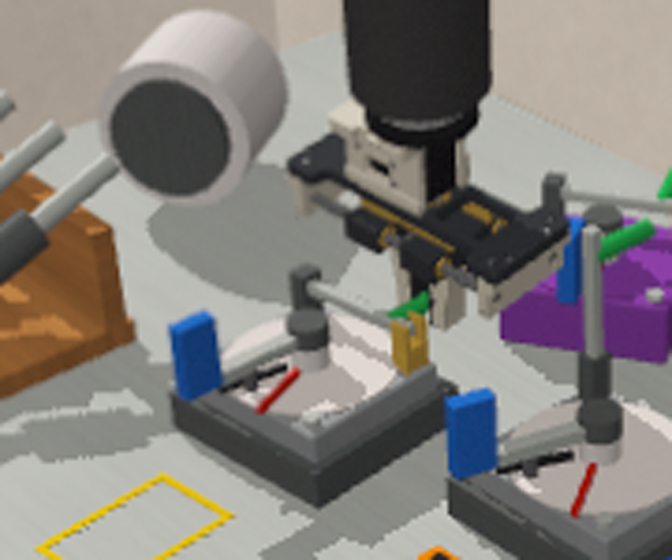

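Call:
move_arm:
  increments:
    - [[0,0,-4],0]
    - [[0,0,-3],0]
    - [[0,0,-3],0]
    - [[0,0,-3],0]
    - [[0,0,-3],0]
    - [[0,0,-3],0]
    - [[0,0,-3],0]
    - [[0,0,-3],0]

```text
clock: 39.75
tool_pos: [0.6208, 0.3054, 0.06]
orientation: [-174.8, -6.2, 6.8]
force: [-10.4, -3.6, 25.1]
opening: 0.0129
```

Firm at the bottom. Release and look.

Call:
move_arm:
  increments:
    - [[0,0,1],0]
    - [[0,0,0],0]
    - [[0,0,0],0]
    - [[0,0,0],0]
    - [[0,0,30],0]
    - [[0,0,45],0]
    - [[0,0,45],0]
    - [[0,0,45],0]
  jaw: 0.1

```text
clock: 40.55
tool_pos: [0.6123, 0.2995, 0.2165]
orientation: [-175.6, -4.8, 6.8]
force: [0.8, 0.7, 0.7]
opening: 0.0485
```

```bash
python3 pins.py; python3 crop.py side 150 90 180 150 l1d.png
```

```text
1 top theta -5.0 err px 2.4 [0.6141 0.3054 0.0676]
1 side theta 0.0 err px 0.5 [0.6141 0.3051 0.075 ]
2 top theta 91.0 err px 1.1 [0.6793 0.1699 0.16  ]
2 side theta 94.0 err px 1.2 [0.6791 0.1743 0.1598]
3 top theta 85.0 err px 1.1 [ 0.6617 -0.0619  0.1597]
3 side theta 87.0 err px 1.1 [ 0.6618 -0.0589  0.1599]
4 top theta -5.0 err px 3.6 [ 0.5956 -0.3577  0.0676]
4 side theta -4.0 err px 1.7 [ 0.5956 -0.3578  0.0691]
```

View pics/l1d.png

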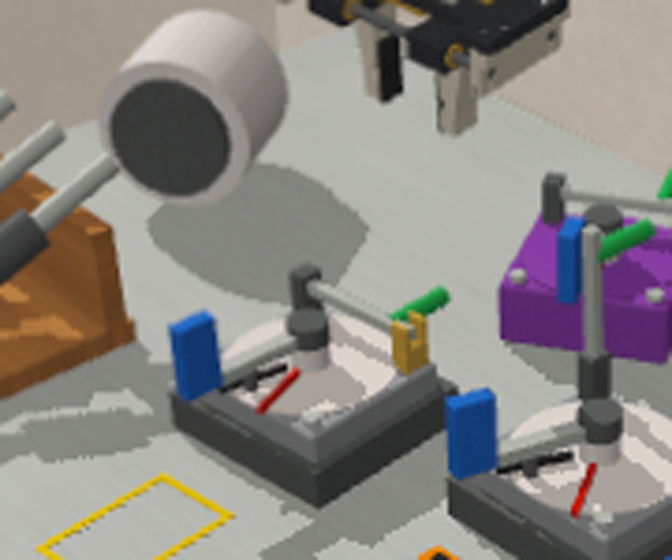

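```bash
python3 - <<'E'
from h import *
s=snap('side','f.png'); a=cv2.imread('pics/f.png')
A=cv2.resize(a[150:215,215:285],(390,362),interpolation=cv2.INTER_CUBIC);B=cv2.resize(a[275:350,415:500],(390,344),interpolation=cv2.INTER_CUBIC)
o=np.zeros((362,785,3),np.uint8);o[:,:390]=A;o[:344,395:]=B;cv2.imwrite('pics/cmp.png',o)
E
```

```text
(no output)
```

View pics/cmp.png

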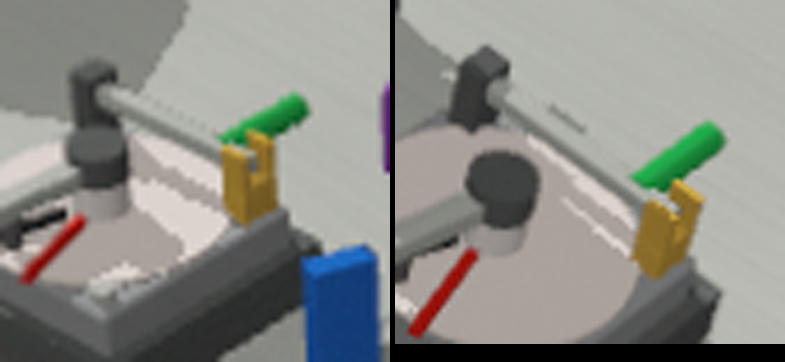

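Call:
move_arm:
  increments:
    - [[4,5,-20],0]
    - [[2,0,-40],0]
    - [[0,0,-35],0]
    - [[0,0,-20],0]
    - [[0,0,-3],0]
    - [[0,0,0],0]
    - [[0,0,0],0]
    - [[0,0,0],0]
  jaw: -1

```text
clock: 41.55
tool_pos: [0.6153, 0.3022, 0.0869]
orientation: [-175.8, -4.4, 6.8]
force: [1.3, -0.3, -0.1]
opening: 0.0005
```

Call:
move_arm:
  increments:
    - [[0,0,-2],0]
    - [[0,0,-2],0]
    - [[0,0,-2],0]
    - [[0,0,-2],0]
    - [[0,0,-2],0]
    - [[0,0,-2],0]
    - [[0,0,-2],0]
    - [[0,0,-2],0]

```text
clock: 42.35
tool_pos: [0.6171, 0.3035, 0.0822]
orientation: [-175.6, -5.0, 6.9]
force: [-6.2, -2.7, 13.2]
opening: 0.0004
```

Call:
move_arm:
  increments:
    - [[0,0,45],0]
    - [[0,0,48],0]
    - [[0,0,48],0]
    - [[-3,-40,15],0]
    - [[-3,-48,0],-0.03]
    - [[-3,-48,0],-0.03]
    - [[-3,-48,0],-0.03]
    - [[-3,-48,0],-0.03]

```text
clock: 43.15
tool_pos: [0.6, 0.069, 0.245]
orientation: [-175.6, -5.2, 0.3]
force: [0.9, -0.3, 0.1]
opening: 0.0005
```

Call:
move_arm:
  increments:
    - [[0,-48,0],-0.03]
    - [[0,-48,0],-0.03]
    - [[0,-48,0],-0.03]
    - [[0,-48,0],0]
    - [[0,-48,0],0]
    - [[0,-48,0],0]
    - [[0,-48,0],0]
    - [[0,-40,0],0]

```text
clock: 43.95
tool_pos: [0.5967, -0.3226, 0.2477]
orientation: [-175.5, -5.5, -5.0]
force: [1.0, 0.4, -0.2]
opening: 0.0006
```

Call:
move_arm:
  increments:
    - [[2,-15,-20],0]
    - [[2,-15,-45],0]
    - [[0,-5,-45],0]
    - [[0,0,-30],0]
    - [[0,0,-15],0]
    - [[0,0,-5],0]
    - [[0,0,0],0]
    - [[0,0,0],0]

```text
clock: 44.75
tool_pos: [0.5994, -0.3652, 0.0824]
orientation: [-175.7, -5.7, -5.4]
force: [-0.9, -0.6, 1.4]
opening: 0.0001
```

Call:
move_arm:
  increments:
    - [[0,5,0],0]
    - [[0,0,-2],0]
    - [[0,0,-2],0]
    - [[0,0,-2],0]
    - [[0,0,-2],0]
    - [[0,0,-2],0]
    - [[0,0,-2],0]
    - [[0,0,-2],0]

```text
clock: 45.55
tool_pos: [0.6001, -0.3596, 0.0823]
orientation: [-176.1, -6.2, -4.9]
force: [-6.0, 1.4, 12.0]
opening: 0.0004
```

Both latches are firm with the pin top at 82 mm, which is the closed height. Lift clear and do the final check.

Call:
move_arm:
  increments:
    - [[0,0,40],0]
    - [[0,0,45],0]
    - [[0,-10,45],0]
    - [[0,-40,20],0]
    - [[0,-45,0],0]
    - [[0,-45,0],0]
    - [[0,0,0],0]
    - [[0,0,0],0]
  jaw: 0

```text
clock: 46.35
tool_pos: [0.6, -0.4987, 0.2397]
orientation: [-176.1, -6.3, -4.6]
force: [0.9, 0.1, -0.2]
opening: 0.0439
```

```bash
python3 pul.py; python3 pins.py; python3 play.py
```

```text
top [258 262  17  34 527] [436.5 110.4] [75.  36.3] 1.9
side [242 238  36  32 678] [425.3  94.4] [99.3 62. ] 1.0
side [296 287  40  37 785] [ 401.7 -104.4] [97.8 59.2] -0.7
[ 0.5999 -0.4977  0.2395] [-176.1   -6.3   -4.6]
1 top theta -5.0 err px 2.5 [0.6141 0.3054 0.0676]
1 side theta 0.0 err px 0.5 [0.6141 0.3051 0.075 ]
2 top theta 91.0 err px 1.0 [0.6793 0.1699 0.16  ]
2 side theta 94.0 err px 1.2 [0.6791 0.1743 0.1598]
3 top theta 85.0 err px 1.0 [ 0.6617 -0.0619  0.1597]
3 side theta 87.0 err px 1.2 [ 0.6618 -0.0589  0.1599]
4 top theta -5.0 err px 3.7 [ 0.5956 -0.3577  0.0676]
4 side theta -4.0 err px 1.7 [ 0.5956 -0.3578  0.0691]
1 29 red fit 18.6 red ray 18.5 lever [[-6.245  0.09 ]]
2 25 red fit 31.2 red ray 32.4 lever [[-17.748   0.089]]
3 36 red fit 25.3 red ray 25.2 lever [[-22.573   0.088]]
4 23 red fit 14.6 red ray 14.6 lever [[-9.565  0.091]]
```

View pics/p_top.png

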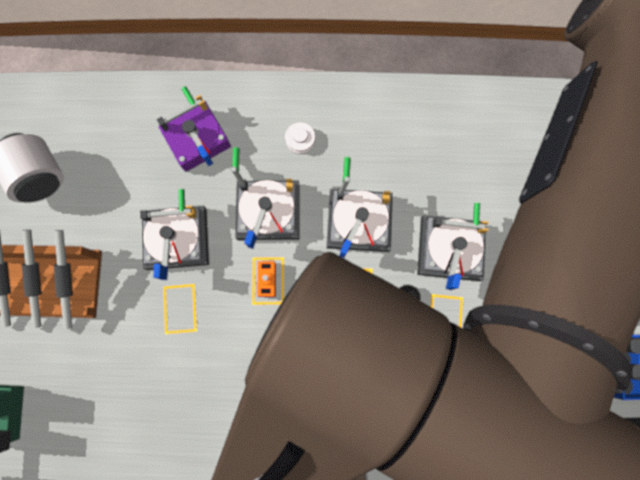

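View pics/p_side.png

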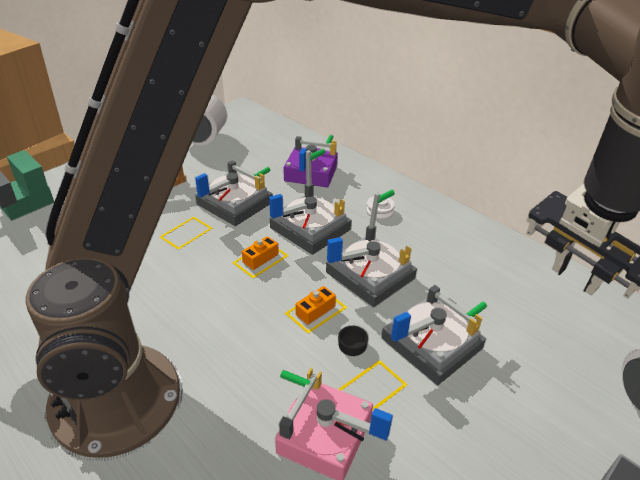

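```bash
python3 -c "
from h import *
print(ctrl.close_job())"
```

```text
the job is handed in; nothing more can be done
None
```

The job is handed in at about 47 s on the robot's clock, and I know of nothing left undone. All four blocks were present. I rocked each lever to firm stops both ways (about 19–35 N).

| Block (left to right) | Free play | Condition | Done |
|---|---|---|---|
| 1 | about 15° | sound | latch closed, pad clear |
| 2 | about 41° | worn | latch left up, puller on pad |
| 3 | about 39° | worn | latch left up, puller on pad |
| 4 | about 15° | sound | latch closed, pad clear |

- **Play readings:** the red needle minus the lever angle read about 9° too high on every block, judged from the starting picture. I subtracted that, and the results agree with how far the tool travelled on each block.
- **Latches:** I pressed the pins on blocks 1 and 4 down again from above. Both stopped firmly (12–13 N) with the pin top at 82 mm, the closed height. The cameras disagreed a little: block 1 read 0° from the side and −5° from the top, and block 4 read −4° from the side and −5° from the top. The push and the close crops say both are seated.
- **Pullers:** on pad 2 the puller is within about 1 mm and 0.5° of centre. On pad 3 it is within about 3 mm and 0.5°. In the last pictures the arm hid pad 3 from above, but the side view showed its puller unmoved.
- **Left alone:** I did not touch the seal cup, the pulley, or the pink and purple look-alikes, and they look unmoved in the last pictures. I saw no knocked puller and no slackened grip.

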